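# Fish a stand foot out of the stock chute with the hook picker

## Robot

A 7-joint arm with a two-finger parallel gripper is mounted at the origin on the work surface. World frame = base frame: x ahead of the robot, y to its left, z up, the work surface at z = 0. Lengths are in m, angles in rad, forces in N, time in s.
With the tool pointing down it reaches from about 0.35 to 0.9 m from the base axis. Payload 8.1 kg.
Tool frame: the origin (TCP) lies midway between the tips of the shut fingers; the grasp point (between the pads) lies 19 mm behind it (env.pinch_z is the distance from the TCP to the grasp point, in m); z points along the fingers, x is the direction in which the jaws open and shut, and the axes are right-handed (so a half turn about z gives the same grasp; the last joint's range is limited). The gripper opens to 92 mm and grips with 3 to 60 N. Pads are 19 mm wide; open, the fingers measure 130 mm over their backs; the gripper's body (75 mm by 190 mm) begins 47 mm behind the grasp point.
Start: joints at [-1.429, 0.434, 0.025, 1.573, -0.012, 1.134, -0.075], TCP at [0.152, 0.606, 0.227] pointing down, gripper open.
Joint ranges: [-2.62, 2.62], [-0.44, 2.09], [-1.27, 1.32], [0.08, 2.57], [-1.32, 4.46], [0.12, 2], [-2.74, 2.74]. Speed limits (rad/s): [2.22, 2.22, 3.01, 3.01, 3.14, 3.14, 3.14].

## Interface

Orientations are given as a unit quaternion [w, x, y, z].
In Python, from workcell import env, get_image, camera_info, masks_of, place_of gives the robot as it stands.
- The arm moves only by the shell command python3 -m pendant 'ROWS' [FORCE]. ROWS is JSON, a list of rows, each a list of 7 numbers: the shift along the tool's x, y, z in cm, then the turn, a rotation vector about the tool's x, y, z in rad, then the opening, from -1 (shut) to 1 (fully open). A call has 1 to 12 rows; each row shifts and turns the commanded pose from where the row before left it, along the tool's axes as they then stand; what a row does not reach is not made up. A row lasts 1/12 s, in which the tool goes at most 41.7 mm and 7.16 degrees, less where a joint would pass 70% of its speed; a pose out of reach is approached as far as the arm can. A call is refused whole if a number of a shift passes 4.17 or a number of a turn 0.125, either way. A call with a gripper value outside its range is refused whole. The fingers move at their own pace and stop on an object; FORCE is the grip in N (left out, the last holds). Time passes only in rows, so rows that do not move let the fingers close. It gives the time, the measured TCP pose, the force and the opening at its end, in the units of the state.
- env.sense(): the state, without advancing time (a new reading comes with each control period).
- get_image(name): name is "side" or "top" or "wrist"; returns the picture (400x640x3 uint8, red, green, blue); there is no depth.
- camera_info(name): a dict with "K" (3x3 intrinsics, pixels), "rvec" (rotation vector, rad) and "tvec" (3), from world to camera coordinates, as OpenCV has them. Camera axes: x right, y down, z forward; pixel columns grow to the right and rows downward; lengths in m; the calibration is good to about 2 mm. A picture is of the moment at which its call begins: read the wrist's pose just before it. camera_info takes no time and is no camera call; for the wrist camera it gives the pose at the moment of the call.
- env.hand_in(): hands the job in, once; it reports no verdict.
Trained networks look in the newest picture that a camera, given by its name, has taken for a name from the list of things; names that differ only in an ending like _2 or _b are one class to them, and where a whole thing is asked for, a point or a joint stands for the part that bears it (a point fixed in the world has none). Each returns a list of dicts, best first, with "p" (0 to 1); they miss things now and then, are a little off and sometimes report something else, mostly with a low value. They report only what shows in the picture. A call takes as long as a camera call. They do not tell look-alikes from the thing itself.
- masks_of(camera, target): "pixels" (400x640 bool, what is visible of it) and "location" ([column, row] in pixels, amid what is visible of it).
- place_of(camera, target): "location" ([column, row] in pixels: a listed point, or the origin of a listed thing).
The state is a dict: "t": time; "joint_pos": joint angles; "qd": joint speeds; "joint_efforts": joint torques, N m; "position": TCP position; "ee_rot": TCP orientation; "wrist_force": force on the tool from outside, world axes, zero at the start; "wrist_torque": the same for the moment, N m; "finger_gap": finger opening in m.
Only numpy, scipy, OpenCV 4.12 (cv2) and the standard library are available. Lean on these libraries where they do the work, as an engineer would, in place of code of your own. Each camera call takes 0.05 s, during which the arm holds its last target. There are 200 camera calls.

## Task

A cup-shaped steel stand foot has dropped to the bottom of the narrow plywood stock chute: with the hook picker from its rest, catch the foot by the lifting eye inside it, ease it out past the collar inside the chute without forcing it and stand it upright in the empty bay of the cardboard tray. Then unhook the picker and hang it back on its rest. Do not touch the foot with the fingers, do not press hard on the chute, and leave everything else where it is.

Things in the scene. Friction and masses are not known exactly. Their poses are not given: they have to be found in the camera images.
- picker: Long-reach hook picker, 160 g. Origin: middle of its wooden grip; x across, y along the prong, z up the rod. Grip 20 (x) by 36 (y), from 25 below to 20 above the origin: pinch it across x. Below: a disc 40 across, from 29 to 25 below the origin; a sleeve 12 across down to 69 below; a steel rod 4 across. At the start it hangs on the rest, prong towards the rest's -x.
- hook (a point): Point on the rod's axis at the prong's centre line, 145 below the picker's origin. The prong, 4 thick, runs 9 towards the picker's +y; its upturned tip's top is 6 above the centre line, its far side 11 from the rod's axis. The rod is sprung in the sleeve: a pull on the hook of more than 1 N draws it down 2 mm per further N, at most 30 mm.
- rest: Grey steel forked picker rest, fixed; origin on the table under the hanging picker. Two arms along its x, top 130 above the table, 16 apart, the slot open towards its -x, closed by a post 31 towards +x; base plate 6 thick. The picker's sleeve hangs in the slot, its disc lies on the arms; it can be lifted straight out and lowered back with the prong along the rest's -x.
- rest_seat (a point): Where the picker's origin is when it hangs properly on the rest: 159 above the table, on the slot's middle line.
- chute: Fixed plywood well, open at the top, 88x88 outside, 130 high; origin at the centre of its underside. Inside 80x80, walls 4, floor 4 thick; a steel collar narrows it inside (see collar_level).
- collar_level (a point): Point on the chute's axis at the collar's mid-height, 83 above the table. Collar: two plates, 6 thick, leaving a gap 52 wide along the chute's x (full 80 along y). It does not yield. The gap's middle lies anywhere up to 9 to either side of this point along the chute's x; that is not measured and must be felt or seen (plate ends stick out of slots in the walls).
- foot: Dark steel cup-shaped stand foot, 0.20 to 0.31 kg, on the chute's floor. Origin: centre of its underside, z up. An open round cup 48 across, 50 high, wall 2, solid base 12 thick; a lifting eye stands inside on the base (see eye). Lifted off line, its rim catches under the collar.
- eye (a point): Centre of the lifting eye inside the foot, 20 above its underside: an upright ring of 4 mm wire in the foot's x-z plane, inner diameter 14, top 31 above the underside. The prong goes through along the foot's y, either way. It carries the eye with its centre line 25 above the underside; 7 lower, its tip passes freely in and out.
- tray: Fixed open cardboard tray 176 (x) by 98 (y), 35 high, walls and floor 5, one divider across its middle: two bays, each about 80 by 88. Origin at the centre of its underside.
- tray_bay (a point): Centre of the floor of the tray's empty bay (its -x bay), 5 above the table.
- spare: a second, identical cup-shaped foot already standing in the other bay of the tray; leave it alone
- carton: small closed cardboard carton 90x70x50, bystander
- white_box: flat white box 120x80x40, bystander
- tape: roll of clear tape lying flat, 90 across, 24 high, bystander
- jar: jar 56 across, 80 high, bystander
- screwdriver: screwdriver lying on the table, bystander
- mug: white mug 76 across, 85 high, bystander
Things that resemble listed ones, but are neither listed nor needed, are in the scene too. Of the things that look like the chute, the smallest one is meant.

How it is judged:
On the way, in this order (a step that is already met when the one before it is completed fails the run):
1. the foot, carried by the hook, has come out above the chute's mouth (z of foot in the frame of chute above 0.125 m and contact force between picker and foot above 0.5 N), for 0.05 s.
2. the foot stands upright on the floor of the tray's empty bay (horizontal distance between foot and tray_bay below 0.032 m and z of foot in the frame of tray_bay below 0.004 m and angle between foot's own z axis and vertical below 0.1 rad), for 0.2 s.
At the end, for the whole second after the job is handed in: The foot stands upright (within 0.1 rad) at rest on the floor of the tray's empty bay, its centre within 32 mm of the bay's centre and its underside less than 4 mm above the floor; the picker, clear of the foot, hangs at rest on its rest, within 16 mm of the seat and 0.1 rad of upright (all of step 2 and linear speed of each of foot, picker below 0.02 m/s and distance between picker and rest_seat below 0.016 m and angle between picker's own z axis and vertical below 0.1 rad and contact force between picker and rest above 0.3 N and contact force between picker and foot below 0.05 N); the robot touches nothing.
It fails at once if the foot is forced against the chute or its collar with more than 15 N (contact force between foot and chute above 15 N).
It fails at once if the picker presses on the chute or its collar with more than 15 N (contact force between picker and chute above 15 N).
It fails at once if the robot presses on the chute with more than 15 N (contact force between any of the arm, the fingers and chute above 15 N).
It fails at once if the fingers touch the foot (contact force between the fingers and foot above 0.5 N).
It fails at once if a bystander is moved by more than 25 mm (distance of any of spare, carton, white_box, tape, jar, screwdriver, mug from where it was at the start of the episode above 0.025 m).
It also fails if it takes over 72 s, if anything falls off the work surface, if the arm or the gripper's body presses on something with over 40 N, if the wrist force passes 120 N, or if a joint passes its speed limit or range.

## Working session

There is one attempt and no reset: what is moved stays moved. The work goes in short steps, Python scripts to look and compute and a shell command to move; the robot and the scene stay as the last step left them, time stands still between calls to the robot, and variables do not carry over. Pictures are saved under pics/ and viewed, about 8 in all and at most 12, crops included, and the job is handed in when it is done.

```bash
ls; mkdir -p pics
cat > h.py <<'E'
import numpy as np, cv2
from workcell import env, get_image, camera_info, masks_of, place_of
def cam(n):
    c=camera_info(n); R=cv2.Rodrigues(np.array(c["rvec"],float))[0]; return np.array(c["K"],float),R,np.array(c["tvec"],float).ravel()
def ray(n,px,z,c=None):
    K,R,t=c or cam(n); d=R.T@np.linalg.solve(K,[px[0],px[1],1.]); o=-R.T@t
    return o+d*(z-o[2])/d[2]
def proj(n,P,c=None):
    K,R,t=c or cam(n); q=K@(R@np.array(P,float)+t); return q[:2]/q[2]
def save(n,img,s=1,box=None):
    if box: img=img[box[1]:box[3],box[0]:box[2]]
    cv2.imwrite("pics/"+n,cv2.resize(img[:,:,::-1],None,fx=s,fy=s,interpolation=cv2.INTER_CUBIC))
E
python3 - <<'E'
from h import *
s=env.sense(); print({k:np.round(v,3).tolist() for k,v in s.items()}, env.pinch_z)
a=get_image("top");b=get_image("side")
save("both.png",np.vstack([a,b]),0.75)
for c in("top","side"):
  K,R,t=cam(c);print(c,(-R.T@t).round(3),R.round(2).tolist(),K[0,0])
  for n in["picker","hook","rest","rest_seat","chute","collar_level","foot","eye","tray","tray_bay","spare","carton","white_box","tape","jar","screwdriver","mug"]:
    z={"rest_seat":.159,"picker":.159,"hook":.014,"collar_level":.083,"foot":.004,"eye":.024,"tray_bay":.005,"spare":.005}.get(n,0)
    print(n,[(round(d["p"],2),np.round(d["location"]).tolist(),ray(c,d["location"],z)[:2].round(3).tolist()) for d in place_of(c,n)[:4]])
E
```

```text
pics
{'t': 0.0, 'joint_pos': [-1.429, 0.435, 0.025, 1.574, -0.012, 1.134, -0.075], 'qd': [0.0, 0.0, 0.001, 0.001, 0.0, -0.001, 0.0], 'joint_efforts': [0.001, -66.784, 0.985, -31.447, -0.061, 0.043, 0.0], 'position': [0.151, 0.606, 0.226], 'ee_rot': [0.001, 0.788, 0.615, -0.001], 'wrist_force': [0.489, 0.349, -0.796], 'wrist_torque': [0.031, -0.013, -0.077], 'finger_gap': 0.092} 0.0188
top [0.338 0.027 1.11 ] [[-0.01, -1.0, 0.01], [-0.98, 0.01, -0.19], [0.19, -0.01, -0.98]] 403.7777766727815
picker [(0.77, [196.0, 196.0], [0.543, 0.302]), (0.67, [268.0, 135.0], [0.694, 0.13])]
hook []
rest [(0.94, [209.0, 211.0], [0.535, 0.309]), (0.18, [364.0, 254.0], [0.408, -0.116])]
rest_seat [(0.58, [195.0, 199.0], [0.535, 0.304])]
chute [(0.83, [330.0, 220.0], [0.504, -0.025]), (0.68, [444.0, 303.0], [0.277, -0.327]), (0.66, [184.0, 304.0], [0.284, 0.367])]
collar_level [(0.96, [325.0, 212.0], [0.512, -0.01]), (0.95, [460.0, 305.0], [0.275, -0.34]), (0.88, [168.0, 303.0], [0.291, 0.382]), (0.45, [419.0, 208.0], [0.52, -0.253])]
foot [(0.55, [326.0, 218.0], [0.509, -0.016])]
eye [(0.65, [327.0, 2
[... 1206 characters left out ...]
(0.64, [306.0, 222.0], [0.495, -0.013]), (0.36, [384.0, 263.0], [0.585, -0.282])]
collar_level [(0.78, [307.0, 301.0], [0.296, -0.308]), (0.7, [309.0, 202.0], [0.503, -0.018]), (0.25, [266.0, 128.0], [0.601, 0.39])]
foot []
eye []
tray [(0.9, [384.0, 266.0], [0.578, -0.287]), (0.38, [304.0, 151.0], [0.699, 0.293])]
tray_bay [(0.9, [368.0, 267.0], [0.534, -0.267])]
spare [(0.61, [391.0, 258.0], [0.61, -0.281])]
carton [(0.94, [337.0, 173.0], [0.722, 0.12])]
white_box [(0.74, [388.0, 205.0], [0.76, -0.104])]
tape [(0.72, [263.0, 214.0], [0.404, 0.094])]
jar [(0.79, [307.0, 152.0], [0.704, 0.28])]
screwdriver [(0.72, [301.0, 254.0], [0.41, -0.111])]
mug [(0.88, [436.0, 260.0], [0.717, -0.357])]
```

View pics/both.png

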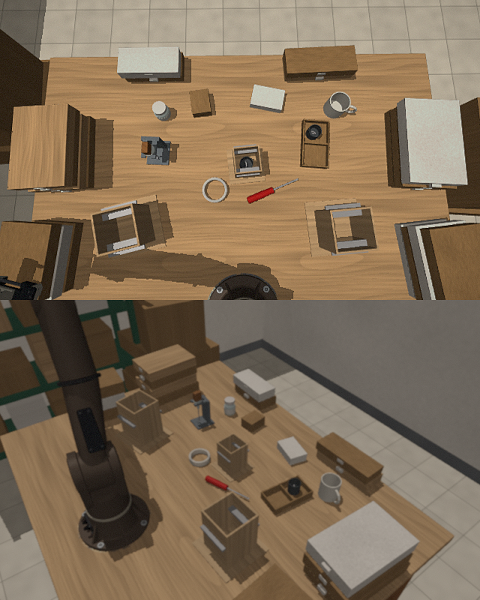

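Run:
```python
from h import *
a=get_image("top");b=get_image("side")
A=cv2.resize(a[165:265,275:385],None,fx=4,fy=4,interpolation=cv2.INTER_CUBIC)
B=cv2.resize(a[165:245,160:250],None,fx=4,fy=4,interpolation=cv2.INTER_CUBIC)
C=cv2.resize(b[165:265,260:360],None,fx=4,fy=4,interpolation=cv2.INTER_CUBIC)
W=np.zeros((400,840,3),np.uint8); W[:400,:440]=A; W[:,440:]=C
cv2.imwrite("pics/crop1.png",cv2.resize(W,None,fx=.95,fy=.95)[:,:,::-1])
```

```text
(no output)
```

View pics/crop1.png

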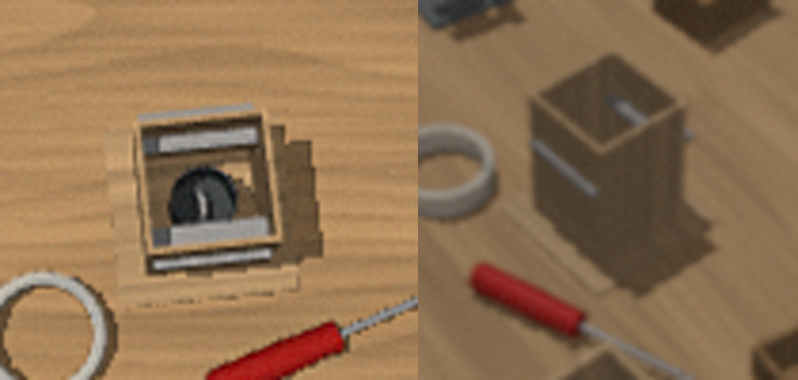

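```bash
cat >> h.py <<'E'
from scipy.spatial.transform import Rotation as Rot
def tool():
    s=env.sense(); q=s["ee_rot"]; return np.array(s["position"]),Rot.from_quat([q[1],q[2],q[3],q[0]])
def down(yaw): # tool x at world yaw, z down
    c,s_=np.cos(yaw),np.sin(yaw); return Rot.from_matrix(np.array([[c,s_,0],[s_,-c,0],[0,0,-1.]]))
def go(p,yaw,N=None):
    """rows: shift cm, turn rad, per row; yaw of tool x (mod pi picks nearest)"""
    p0,R0=tool(); best=None
    for y in (yaw,yaw+np.pi):
        w=(R0.inv()*down(y)).as_rotvec()
        if best is None or np.linalg.norm(w)<np.linalg.norm(best): best=w
    d=R0.inv().apply(np.array(p)-p0)*100
    n=N or int(max(np.ceil(np.linalg.norm(d)/3.4),np.ceil(np.linalg.norm(best)/0.11),1))
    w=best/n; Rw=Rot.from_rotvec(w); S=sum((Rw**k).as_matrix() for k in range(n))
    print("rows",n,"shift/row",np.linalg.solve(S,d).round(2).tolist(),"turn/row",w.round(4).tolist(),"| total shift in tool axes now",d.round(2).tolist())
E
python3 - <<'E'
from h import *
p,R=tool();K,Rc,t=cam("wrist");o=-Rc.T@t
print("yaw",np.arctan2(*R.as_matrix()[[1,0],0]),"cam in tool",R.inv().apply(o-p).round(3),"view in tool",R.inv().apply(Rc[2]).round(3),K[0,0])
go([0.50,0.302,0.36],np.pi/2)
go([0.45,0.30,0.36],np.pi/2)
a=get_image("top");save("rest.png",a,7,(160,165,250,245))
E
```

```text
yaw 1.3258946255183535 cam in tool [-0.    -0.083 -0.158] view in tool [0.    0.302 0.953] 301.459904137377
rows 15 shift/row [-1.71, 2.57, -0.89] turn/row [0.0, -0.0, -0.0163] | total shift in tool axes now [-21.08, 41.19, -13.32]
rows 14 shift/row [-1.9, 2.41, -0.95] turn/row [0.0, -0.0, -0.0175] | total shift in tool axes now [-22.49, 36.39, -13.32]
```

View pics/rest.png

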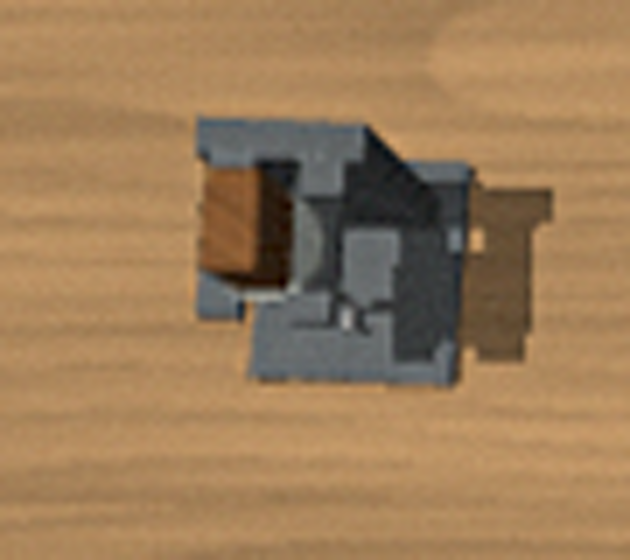

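```bash
python3 -m pendant '[[0,0,-3.4,0,0,0,1],[0,0,-3.4,0,0,0,1],[0,0,-3.4,0,0,0,1],[0,0,-3.2,0,0,0,1]]'; python3 -m pendant '[[-2.1,3.1,0,0,0,-0.02,1],[-2.1,3.1,0,0,0,-0.02,1],[-2.1,3.1,0,0,0,-0.02,1],[-2.1,3.1,0,0,0,-0.02,1],[-2.1,3.1,0,0,0,-0.02,1],[-2.1,3.1,0,0,0,-0.02,1],[-2.1,3.1,0,0,0,-0.02,1],[-2.1,3.1,0,0,0,-0.02,1],[-2.1,3.1,0,0,0,-0.02,1],[-2.1,3.1,0,0,0,-0.02,1],[-2.1,3.1,0,0,0,-0.02,1],[-2.1,3.1,0,0,0,-0.025,1]]'; python3 -m pendant '[[0,0,0,0,0,0,1],[0,0,0,0,0,0,1]]'
python3 - <<'E'
from h import *
c=cam("wrist");a=get_image("wrist");save("w1.png",a)
np.savez("w1.npz",a=a,K=c[0],R=c[1],t=c[2])
print(tool()[0])
for n,z in[("picker",.159),("rest_seat",.159),("rest",0)]:
  print(n,[(round(d["p"],2),np.round(d["location"]).tolist(),ray("wrist",d["location"],z,c)[:2].round(4).tolist()) for d in place_of("wrist",n)[:3]])
E
```

```text
t: 2.28
position: [0.1515, 0.6062, 0.3627]
ee_rot: [-0.0, 0.788, 0.615, 0.0]
wrist_force: [0.1, 0.9, -0.8]
finger_gap: 0.0917
t: 3.28
position: [0.4866, 0.3059, 0.3611]
ee_rot: [-0.0, 0.707, 0.708, 0.0]
wrist_force: [1.5, 0.7, -0.8]
finger_gap: 0.0923
t: 3.45
position: [0.4872, 0.3052, 0.3606]
ee_rot: [0.0, 0.709, 0.705, -0.0]
wrist_force: [-0.8, 0.9, 0.1]
finger_gap: 0.0919
[0.48565946 0.30698241 0.36057303]
picker [(0.95, [316.0, 219.0], [0.5411, 0.3022]), (0.44, [320.0, 221.0], [0.5441, 0.3069])]
rest_seat [(0.65, [319.0, 220.0], [0.5421, 0.3061])]
rest [(0.55, [318.0, 187.0], [0.5413, 0.3034])]
```

View pics/w1.png

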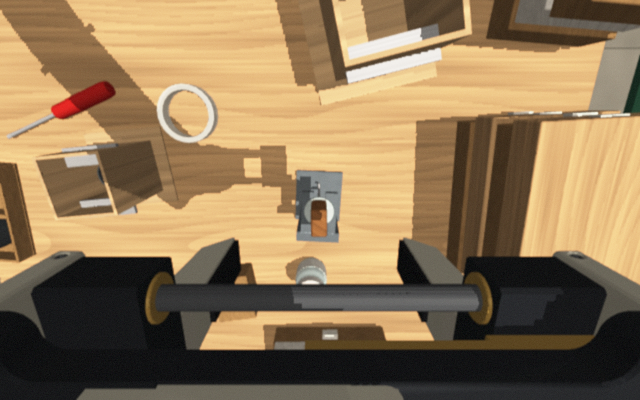

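Run:
```python
from h import *
f=np.load("w1.npz");c=(f["K"],f["R"],f["t"]);a=f["a"]
save("w1c.png",a,8,(285,160,355,250-16))
hsv=cv2.cvtColor(a,cv2.COLOR_RGB2HSV); sub=np.zeros(a.shape[:2],bool); sub[192:245,302:336]=1
m=(hsv[...,1]>110)&sub
ys,xs=np.nonzero(m); print(len(xs),xs.min(),xs.max(),ys.min(),ys.max())
r=cv2.minAreaRect(np.c_[xs,ys].astype(np.float32)); print(r)
for pts,z in(([(297,170),(342,172)],.006),):
  P=[ray("w",p,z,c) for p in pts]; d=P[1]-P[0]; print(np.round(P,4).tolist(), np.degrees(np.arctan2(-d[0],d[1])))
```

```text
595 302 335 201 244
((318.5, 222.5), (33.0, 43.0), -0.0)
[[0.5089, 0.268, 0.006], [0.5128, 0.3458, 0.006]] -2.8355174154230682
```

View pics/w1c.png

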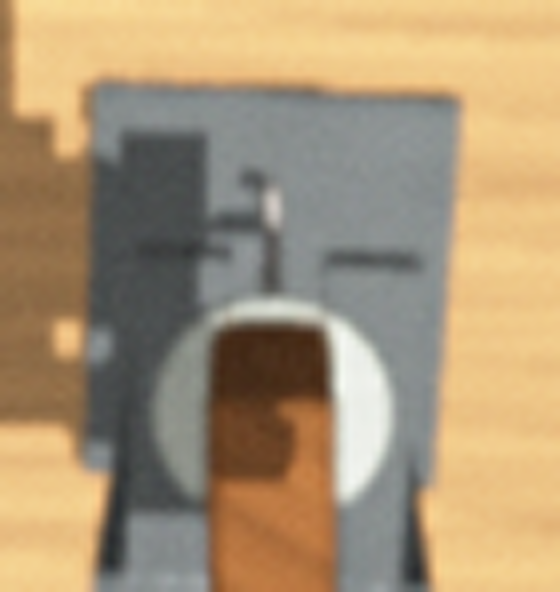

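Run:
```python
from h import *
f=np.load("w1.npz");c=(f["K"],f["R"],f["t"])
px=lambda u,v:(285+u/8-.5/1,160+v/8-.5)
L=ray("w",px(153,408),.134,c);Rr=ray("w",px(393,408),.134,c);print("disc L/R",L,Rr,"near",ray("w",px(273,297),.134,c))
print("grip top corners z=.179, near",ray("w",px(212,328),.134,c),ray("w",px(212,390),.179,c),ray("w",px(333,390),.179,c),ray("w",px(336,560),.179,c),ray("w",px(212,560),.179,c))
print("prong tip", ray("w",px(270,190),.02,c))
go([0.541,0.3045,0.30],np.pi/2-0.05); go([0.541,0.3045,0.178],np.pi/2-0.05)
```

```text
disc L/R [0.53839001 0.28493181 0.134     ] [0.53856491 0.32549463 0.134     ] near [0.51890499 0.30529644 0.134     ]
grip top corners z=.179, near [0.52426964 0.29507203 0.134     ] [0.51990446 0.29619588 0.179     ] [0.5199822  0.31421309 0.179     ] [0.54733464 0.31476    0.179     ] [0.54725369 0.29587103 0.179     ]
prong tip [0.52910509 0.30464757 0.02      ]
rows 3 shift/row [-0.11, 1.89, 2.02] turn/row [-0.0002, -0.0002, 0.0175] | total shift in tool axes now [-0.44, 5.68, 6.07]
rows 6 shift/row [-0.05, 0.95, 3.05] turn/row [-0.0001, -0.0001, 0.0087] | total shift in tool axes now [-0.44, 5.68, 18.27]
```

```bash
python3 -m pendant '[[-0.1,1.78,2,0,0,0.018,1],[-0.1,1.78,2,0,0,0.018,1],[-0.1,1.78,2,0,0,0.017,1],[0,0,0,0,0,0,1],[0,0,0,0,0,0,1]]'
python3 - <<'E'
from h import *
go([0.539,0.305,0.142],np.pi/2-0.05)
c=cam("wrist");a=get_image("wrist");
for n,z in[("picker",.159),("rest_seat",.159)]:
  print(n,[(round(d["p"],2),np.round(d["location"]).tolist(),ray("wrist",d["location"],z,c)[:2].round(4).tolist()) for d in place_of("wrist",n)[:3]])
E
```

```text
t: 4.07
position: [0.5378, 0.3039, 0.2995]
ee_rot: [-0.0, 0.725, 0.689, -0.001]
wrist_force: [-0.1, 0.7, 0.5]
finger_gap: 0.092
rows 5 shift/row [0.03, 0.03, 3.15] turn/row [-0.0004, 0.0003, -0.0004] | total shift in tool axes now [0.14, 0.14, 15.75]
picker [(0.78, [320.0, 192.0], [0.539, 0.3059])]
rest_seat [(0.95, [322.0, 194.0], [0.5413, 0.3075])]
```

```bash
python3 -m pendant '[[0.07,0.07,3.15,0,0,0,1],[0.07,0.07,3.15,0,0,0,1],[0,0,3.15,0,0,0,0.4],[0,0,3.15,0,0,0,0],[0,0,3.15,0,0,0,-0.2],[0,0,0,0,0,0,-1],[0,0,0,0,0,0,-1],[0,0,0,0,0,0,-1],[0,0,0,0,0,0,-1],[0,0,0,0,0,0,-1]]' 25; python3 -m pendant '[[0,0,0,0,0,0,-1],[0,0,0,0,0,0,-1]]' 25
```

```text
t: 5.05
position: [0.5414, 0.3055, 0.1457]
ee_rot: [0.0, 0.726, 0.688, 0.002]
wrist_force: [-0.0, -0.1, 0.4]
finger_gap: 0.043
t: 5.22
position: [0.5407, 0.305, 0.1443]
ee_rot: [0.0, 0.726, 0.688, 0.001]
wrist_force: [-0.2, -0.0, -0.5]
finger_gap: 0.0299
```

```bash
python3 -m pendant '[[0,0,0,0,0,0,-1],[0,0,0,0,0,0,-1],[0,0,0,0,0,0,-1],[0,0,0,0,0,0,-1]]' 30;python3 -m pendant '[[0,0,-0.8,0,0,0,-1],[0,0,-0.8,0,0,0,-1],[0,0,0,0,0,0,-1]]' 30
python3 - <<'E'
from h import *
s=env.sense();print(s["finger_gap"])
go([0.36,0.06,0.30],np.pi/2)
E
```

```text
t: 5.55
position: [0.5404, 0.3048, 0.1436]
ee_rot: [-0.0, 0.726, 0.688, 0.0]
wrist_force: [-2.0, -0.5, 4.2]
finger_gap: 0.0202
t: 5.8
position: [0.541, 0.3051, 0.161]
ee_rot: [0.0, 0.726, 0.688, 0.001]
wrist_force: [0.2, 0.2, -1.4]
finger_gap: 0.0204
0.02035070497531684
rows 10 shift/row [-2.5, -1.74, -1.39] turn/row [0.0002, -0.0001, -0.0053] | total shift in tool axes now [-25.42, -16.76, -13.96]
```

```bash
python3 -m pendant '[[0,0,-3.5,0,0,0,-1],[0,0,-3.5,0,0,0,-1],[0,0,-3.5,0,0,0,-1],[0,0,-3.5,0,0,0,-1],[0,0,0,0,0,0,-1]]'
python3 - <<'E'
from h import *
print(np.round(env.sense()["joint_pos"],2))
go([0.505,-0.103,0.30],0.05,16)
E
```

```text
t: 6.22
position: [0.543, 0.3059, 0.307]
ee_rot: [0.001, 0.726, 0.688, 0.006]
wrist_force: [2.2, -0.5, -1.5]
finger_gap: 0.0202
[-0.77  0.37  0.24  1.48 -0.09  1.29  1.  ]
rows 16 shift/row [-2.24, 1.7, 0.04] turn/row [0.0001, -0.0008, 0.0917] | total shift in tool axes now [-41.04, -1.62, 0.41]
```

```bash
python3 -m pendant '[[-2.24,1.7,0,0,0,0.0917,-1],[-2.24,1.7,0,0,0,0.0917,-1],[-2.24,1.7,0,0,0,0.0917,-1],[-2.24,1.7,0,0,0,0.0917,-1],[-2.24,1.7,0,0,0,0.0917,-1],[-2.24,1.7,0,0,0,0.0917,-1],[-2.24,1.7,0,0,0,0.0917,-1],[-2.24,1.7,0,0,0,0.0917,-1]]';python3 -m pendant '[[-2.24,1.7,0,0,0,0.0917,-1],[-2.24,1.7,0,0,0,0.0917,-1],[-2.24,1.7,0,0,0,0.0917,-1],[-2.24,1.7,0,0,0,0.0917,-1],[-2.24,1.7,0,0,0,0.0917,-1],[-2.24,1.7,0,0,0,0.0917,-1],[-2.24,1.7,0,0,0,0.0917,-1],[-2.24,1.7,0,0,0,0.0917,-1],[0,0,1.5,0,0,0,-1],[0,0,1.5,0,0,0,-1],[0,0,1.5,0,0,0,-1],[0,0,0,0,0,0,-1]]'; python3 -m pendant '[[0,0,0,0,0,0,-1],[0,0,0,0,0,0,-1],[0,0,0,0,0,0,-1]]'
python3 - <<'E'
from h import *
c=cam("wrist");p,R=tool();a=get_image("wrist");save("w2.png",a)
np.savez("w2.npz",a=a,K=c[0],R=c[1],t=c[2])
print(p,R.as_matrix()[:,0].round(3),np.round(env.sense()["joint_pos"],2),env.sense()["wrist_force"])
h=p+R.apply([0,0,.1296]); print("hook pred px",proj("w",h,c),"tip",proj("w",h+R.apply([0,-.009,-.006]),c))
for n,z in[("hook",h[2]),("collar_level",.083),("chute",0),("foot",.004),("eye",.024)]:
  print(n,[(round(d["p"],2),np.round(d["location"]).tolist(),ray("wrist",d["location"],z,c)[:2].round(4).tolist()) for d in place_of("wrist",n)[:3]])
E
```

```text
t: 6.88
position: [0.6003, 0.0915, 0.2989]
ee_rot: [0.0, 0.925, 0.38, 0.0]
wrist_force: [-0.6, 0.2, -2.3]
finger_gap: 0.0202
t: 7.88
position: [0.5011, -0.1039, 0.2519]
ee_rot: [-0.0, 1.0, 0.025, -0.002]
wrist_force: [-0.1, 0.8, -1.7]
finger_gap: 0.0198
t: 8.13
position: [0.5033, -0.1045, 0.2551]
ee_rot: [0.0, 1.0, 0.025, 0.001]
wrist_force: [-0.6, -0.5, -2.3]
finger_gap: 0.0202
[ 0.50334519 -0.1044734   0.2551492 ] [0.999 0.051 0.001] [-0.44  0.25  0.67  1.84 -0.17  1.11  0.35] [ 0.28530536 -0.2199193  -2.01018344]
hook pred px [319.26695084 193.23131271] tip [319.29357361 185.96872472]
hook [(0.58, [323.0, 192.0], [0.5073, -0.1032])]
collar_level []
chute [(0.91, [173.0, 302.0], [0.2807, -0.334])]
foot [(0.92, [324.0, 104.0], [0.5058, -0.0186])]
eye [(0.97, [318.0, 101.0], [0.4979, -0.0158])]
```

View pics/w2.png

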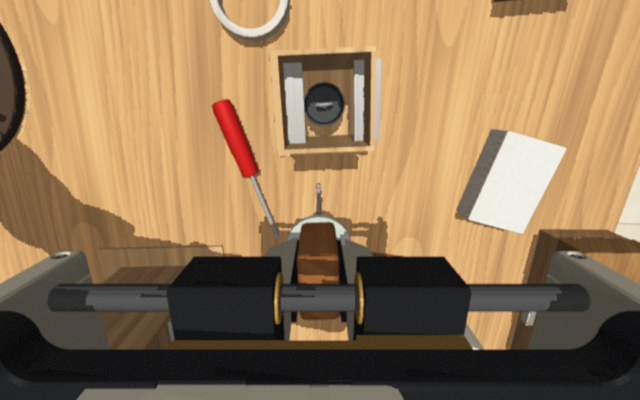

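Run:
```python
from h import *
a=np.load("w2.npz")["a"];save("w2c.png",a,5,(268,40,392,160))
```

```text
(no output)
```

View pics/w2c.png

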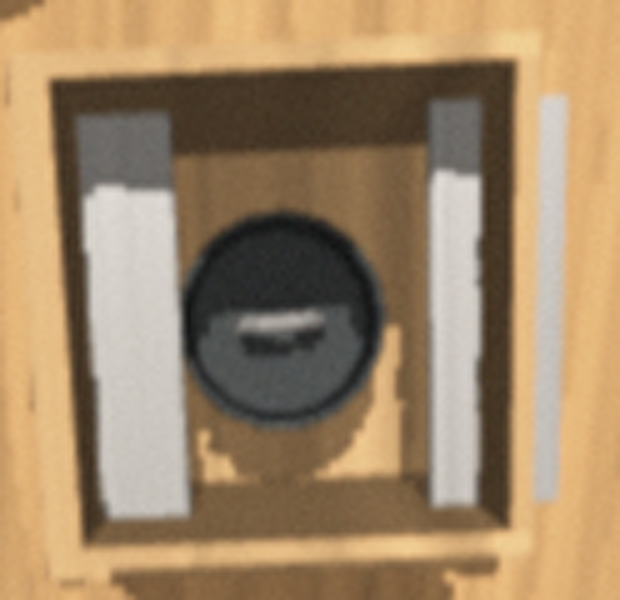

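Run:
```python
from h import *
f=np.load("w2.npz");c=(f["K"],f["R"],f["t"])
g=lambda u,v,z:ray("w",(268+u/5-.4,40+v/5-.4),z,c)[:2]
C=np.array([g(50,82,.13),g(515,62,.13),g(510,527,.13),g(85,545,.13)]);print("mouth",C.round(4).tolist(),"centre",C.mean(0),"sides",[np.linalg.norm(C[i]-C[i-1]).round(4) for i in range(4)])
e=(C[1]+C[2]-C[0]-C[3]);yaw=np.arctan2(e[1],e[0]);print("yaw",yaw)
ex=np.array([np.cos(yaw),np.sin(yaw)]);o=C.mean(0);ey=np.array([-ex[1],ex[0]])
L=[g(172,112,.086),g(188,517,.086)];Rr=[g(430,100,.086),g(430,507,.086)]
print("gap edges in chute x",[(p-o)@ex for p in L],[(p-o)@ex for p in Rr])
r=[g(238,328,.034),g(322,318,.034)];d=r[1]-r[0];print("ring",r,np.linalg.norm(d),"yaw",np.arctan2(d[1],d[0]),"mid",(r[0]+r[1])/2)
m=[g(185,320,.054),g(382,320,.054),g(282,212,.054),g(282,428,.054)];print("rim",np.round(m,4).tolist(),(m[0]+m[1])[0]/2,(m[2]+m[3])[1]/2)
mid=np.array([(m[0]+m[1])[0]/2,(m[2]+m[3])[1]/2]);print("foot in chute",(mid-o)@ex,(mid-o)@ey)
```

```text
mouth [[0.4615, 0.0168], [0.5406, 0.024], [0.5478, -0.0542], [0.4688, -0.0616]] centre [ 0.50470164 -0.01872426] sides [np.float64(0.0788), np.float64(0.0795), np.float64(0.0786), np.float64(0.0793)]
yaw 0.09183534326422854
gap edges in chute x [np.float64(-0.02109391303275748), np.float64(-0.02219030164616836)] [np.float64(0.03015926787024644), np.float64(0.029739271403929568)]
ring [array([ 0.49464918, -0.02125073]), array([ 0.51461917, -0.01794279])] 0.020242107733300856 yaw 0.1641551365397647 mid [ 0.50463417 -0.01959676]
rim [[0.4827, -0.0202], [0.5274, -0.0179], [0.5034, 0.0037], [0.5061, -0.0428]] 0.5050604220393784 -0.01955165110085321
foot in chute 0.00028139378623033367 -0.00085680345086379
```

```bash
python3 -m pendant '[[0,0,-2.4,0,0,0.0,-1],[0,0,-2.4,0,0,0,-1],[0,0,0,0,0,0,-1]]'
python3 - <<'E'
from h import *
go([.5072,-.0354,.302],.165,4)
E
```

```text
t: 8.68
position: [0.5046, -0.1052, 0.3062]
ee_rot: [0.0, 1.0, 0.025, 0.003]
wrist_force: [1.8, -0.8, -0.8]
finger_gap: 0.0207
rows 4 shift/row [0.23, -1.73, 0.1] turn/row [0.0002, -0.0015, -0.0287] | total shift in tool axes now [0.6, -6.95, 0.42]
```

```bash
python3 -m pendant '[[0.2,-1.73,0,0,0,-0.0287,-1],[0.2,-1.73,0,0,0,-0.0287,-1],[0.2,-1.73,0,0,0,-0.0287,-1],[0.2,-1.73,0,0,0,-0.0287,-1],[0,0,0,0,0,0,-1],[0,0,0,0,0,0,-1],[0,0,0,0,0,0,-1]]'
python3 - <<'E'
from h import *
go([.5072,-.0354,.192],.165)
E
```

```text
t: 9.27
position: [0.5041, -0.0349, 0.3021]
ee_rot: [0.0, 0.997, 0.083, -0.0]
wrist_force: [0.3, -0.9, -1.7]
finger_gap: 0.0199
rows 4 shift/row [0.07, 0.02, 2.75] turn/row [0.0001, 0.0, 0.0001] | total shift in tool axes now [0.3, 0.09, 11.01]
```

```bash
python3 -m pendant '[[0.3,0.1,1.8,0,0,0,-1],[0,0,1.8,0,0,0,-1],[0,0,1.8,0,0,0,-1],[0,0,1.8,0,0,0,-1],[0,0,1.8,0,0,0,-1],[0,0,1.8,0,0,0,-1],[0,0,0,0,0,0,-1],[0,0,0,0,0,0,-1],[0,0,0,0,0,0,-1]]'
python3 - <<'E'
from h import *
c=cam("wrist");p,R=tool();a=get_image("wrist")
np.savez("w3.npz",a=a,K=c[0],R=c[1],t=c[2],p=p,M=R.as_matrix())
h=p+R.apply([0,0,.1296]);q=proj("w",h,c);print(p,q)
print("pred tip",proj("w",h+R.apply([0,-.009,-.006]),c),"ring top exp",proj("w",[.5046,-.0196,.034],c))
x,y=int(q[0]),int(q[1]);save("w3.png",a,6,(x-50,y-70,x+50,y+30))
for n in("hook","eye"): print(n,[(round(d["p"],2),np.round(d["location"],1).tolist()) for d in place_of("wrist",n)[:2]])
E
```

```text
t: 10.02
position: [0.5079, -0.0359, 0.1952]
ee_rot: [0.0, 0.997, 0.082, 0.001]
wrist_force: [0.7, 0.2, -1.7]
finger_gap: 0.0202
[ 0.50790715 -0.03587505  0.1951657 ] [319.26041093 193.32114327]
pred tip [319.28690196 186.06161896] ring top exp [318.50707769 170.37171327]
hook [(0.51, [319.0, 193.2])]
eye [(0.82, [317.8, 168.9])]
```

View pics/w3.png

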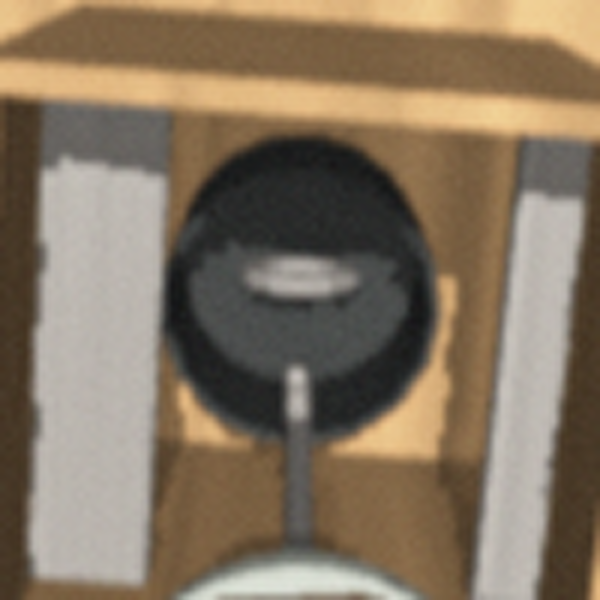

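```bash
python3 -m pendant '[[0,0,1,0,0,0,-1],[0,0,1,0,0,0,-1],[0,0,1,0,0,0,-1],[0,0,0.6,0,0,0,-1],[0,0,0.4,0,0,0,-1],[0,0,0.2,0,0,0,-1],[0,0,0,0,0,0,-1],[0,0,0,0,0,0,-1],[0,0,0,0,0,0,-1]]'
python3 - <<'E'
from h import *
p,R=tool();print(p,env.sense()["wrist_force"])
q=np.array([.5046,-.0196,.151])
print("eye in tool cm",R.inv().apply(q-p)*100)
E
```

```text
t: 10.92
position: [0.5076, -0.0353, 0.1525]
ee_rot: [-0.0, 0.997, 0.083, 0.0]
wrist_force: [1.0, -0.2, -1.8]
finger_gap: 0.0202
[ 0.50763631 -0.03527934  0.15253561] [ 0.99692262 -0.23789108 -1.77770879]
eye in tool cm [-0.04134455 -1.59653433  0.15348949]
```

```bash
python3 -m pendant '[[0,0,0.15,0,0,0,-1],[0,0,0,0,0,0,-1],[0,0,0,0,0,0,-1]]'; python3 -m pendant '[[0,-0.2,0,0,0,0,-1],[0,-0.2,0,0,0,0,-1],[0,-0.2,0,0,0,0,-1],[0,-0.2,0,0,0,0,-1],[0,-0.2,0,0,0,0,-1],[0,-0.15,0,0,0,0,-1],[0,0,0,0,0,0,-1],[0,0,0,0,0,0,-1]]'
python3 - <<'E'
from h import *
p,R=tool();print(p,env.sense()["wrist_force"])
E
```

```text
t: 11.17
position: [0.5074, -0.0352, 0.1508]
ee_rot: [-0.0, 0.997, 0.083, 0.0]
wrist_force: [1.1, -1.0, -1.6]
finger_gap: 0.0199
t: 11.83
position: [0.5055, -0.0238, 0.1507]
ee_rot: [-0.0, 0.997, 0.083, 0.0]
wrist_force: [0.2, -0.4, -1.0]
finger_gap: 0.0205
[ 0.5054602  -0.02378973  0.15072912] [ 0.20602705 -0.43970113 -1.01952665]
```

```bash
python3 -m pendant '[[0,0,-0.2,0,0,0,-1],[0,0,-0.2,0,0,0,-1],[0,0,-0.2,0,0,0,-1],[0,0,-0.2,0,0,0,-1],[0,0,-0.2,0,0,0,-1],[0,0,-0.2,0,0,0,-1],[0,0,-0.2,0,0,0,-1],[0,0,-0.2,0,0,0,-1],[0,0,-0.2,0,0,0,-1],[0,0,0,0,0,0,-1],[0,0,0,0,0,0,-1],[0,0,0,0,0,0,-1]]'
python3 - <<'E'
from h import *
f=[]
for _ in range(3):
  c=cam("wrist");p,R=tool();a=get_image("wrist");f.append(env.sense()["wrist_force"])
print(p,np.mean(f,0))
np.savez("w4.npz",a=a,K=c[0],R=c[1],t=c[2],p=p,M=R.as_matrix())
save("w4.png",a,6,(265,120,375,220))
E
```

```text
t: 12.83
position: [0.5054, -0.0238, 0.1686]
ee_rot: [-0.0, 0.997, 0.083, -0.0]
wrist_force: [0.3, -0.6, -4.5]
finger_gap: 0.0198
[ 0.50534587 -0.02383786  0.16859517] [-0.1655954  -0.04416544 -4.26415513]
```

View pics/w4.png

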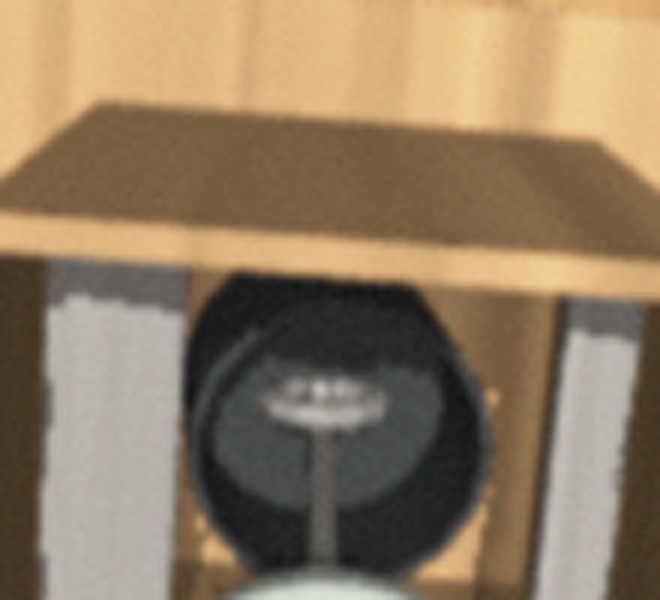

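Run:
```python
from h import *
f=np.load("w4.npz");c=(f["K"],f["R"],f["t"])
g=lambda u,v,z:ray("w",(265+u/6-.4,120+v/6-.4),z,c)[:2]
o=np.array([.5047,-.0187]);ex=np.array([.9958,.0917]);ey=np.array([-ex[1],ex[0]])
ch=lambda p:np.round(1000*np.array([(p-o)@ex,(p-o)@ey]),1)
print("rim L,R",ch(g(190,440,.0606)),ch(g(490,440,.0606)))
print("gap L,R",ch(g(180,440,.086)),ch(g(552,440,.086)))
print("TCP",ch(f["p"][:2]),"ring ends",ch(g(265,395,.041)),ch(g(385,395,.041)))
R=Rot.from_matrix(f["M"])
print("1mm chute x, y in tool",R.inv().apply([*ex,0]).round(3),R.inv().apply([*ey,0]).round(3))
```

```text
rim L,R [-21.4  -0.3] [24.4  3.2]
gap L,R [-21.4   7. ] [30.  10.8]
TCP [ 0.2 -5.2] ring ends [-10.7   2.6] [8.8 4.1]
1mm chute x, y in tool [ 0.997  0.074 -0.   ] [ 0.074 -0.997  0.   ]
```

```bash
python3 -m pendant '[[0.1,0.01,0,0,0,0,-1],[0.1,0.01,0,0,0,0,-1],[0.1,0.01,0,0,0,0,-1],[0.1,0,0,0,0,0,-1],[0,0,0,0,0,0,-1],[0,0,0,0,0,0,-1],[0,0,0,0,0,0,-1],[0,0,0,0,0,0,-1],[0,0,0,0,0,0,-1],[0,0,0,0,0,0,-1]]'; python3 -m pendant '[[0,0,-0.3,0,0,0,-1],[0,0,-0.3,0,0,0,-1],[0,0,-0.3,0,0,0,-1],[0,0,-0.3,0,0,0,-1],[0,0,-0.3,0,0,0,-1],[0,0,-0.3,0,0,0,-1],[0,0,-0.3,0,0,0,-1],[0,0,-0.2,0,0,0,-1],[0,0,0,0,0,0,-1],[0,0,0,0,0,0,-1]]';  python3 - <<'E'
from h import *
f=[]
for _ in range(4):
  c=cam("wrist");p,R=tool();a=get_image("wrist");f.append(env.sense()["wrist_force"])
o=np.array([.5047,-.0187]);ex=np.array([.9958,.0917]);ey=np.array([-ex[1],ex[0]])
print(p,np.mean(f,0).round(2),"TCP chute",(p[:2]-o)@ex,(p[:2]-o)@ey)
np.savez("w5.npz",a=a,K=c[0],R=c[1],t=c[2],p=p,M=R.as_matrix())
E
```

```text
t: 13.82
position: [0.5094, -0.0235, 0.1687]
ee_rot: [-0.0, 0.997, 0.083, 0.0]
wrist_force: [0.2, 0.3, -3.8]
finger_gap: 0.0201
t: 14.65
position: [0.5095, -0.0235, 0.1918]
ee_rot: [-0.0, 0.997, 0.083, 0.0]
wrist_force: [-1.1, 0.1, -4.5]
finger_gap: 0.0202
[ 0.50930811 -0.02352083  0.19155052] [ 0.01 -0.02 -4.42] TCP chute 0.004146686751875103 -0.005223146372372938
```

```bash
python3 -m pendant '[[0,0,-0.3,0,0,0,-1],[0,0,-0.3,0,0,0,-1],[0,0,-0.3,0,0,0,-1],[0,0,0,0,0,0,-1],[0,0,0,0,0,0,-1]]';  python3 - <<'E'
from h import *
f=[]
for _ in range(4):
  c=cam("wrist");p,R=tool();a=get_image("wrist");f.append(env.sense()["wrist_force"])
print(p,np.mean(f,0).round(2))
np.savez("w5.npz",a=a,K=c[0],R=c[1],t=c[2],p=p,M=R.as_matrix())
save("w5.png",a,6,(265,120,375,220))
E
```

```text
t: 15.27
position: [0.5096, -0.0235, 0.201]
ee_rot: [-0.0, 0.997, 0.083, 0.0]
wrist_force: [0.7, -0.1, -4.0]
finger_gap: 0.0202
[ 0.50936184 -0.02348946  0.20066179] [-0.07  0.07 -4.77]
```

View pics/w5.png

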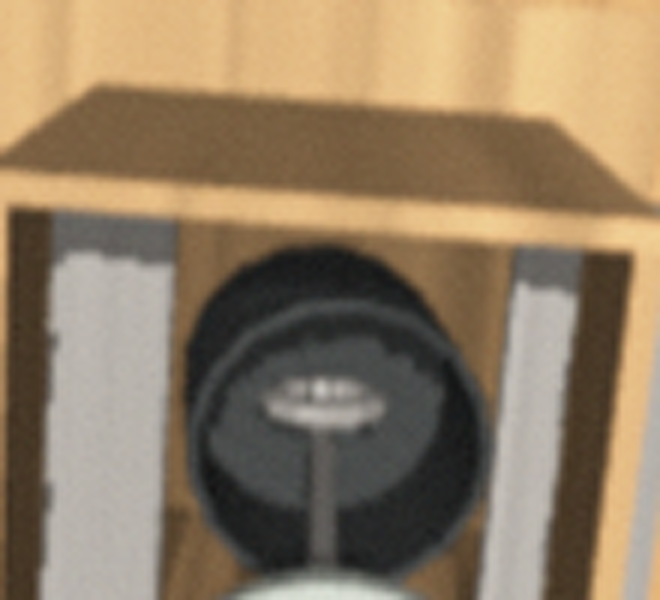

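Run:
```python
from h import *
f=np.load("w5.npz");c=(f["K"],f["R"],f["t"])
g=lambda u,v,z:ray("w",(265+u/6-.4,120+v/6-.4),z,c)[:2]
o=np.array([.5047,-.0187]);ex=np.array([.9958,.0917]);ey=np.array([-ex[1],ex[0]])
ch=lambda p:np.round(1000*np.array([(p-o)@ex,(p-o)@ey]),1)
for z in(.089,.0925): print("rim L,R",ch(g(190,440,z)),ch(g(489,440,z)))
print("gap L,R",ch(g(167,440,.086)),ch(g(496,440,.086)),ch(g(176,240,.086)),ch(g(514,250,.086)))
print("base left/right? ",ch(g(187,360,.06)))
```

```text
rim L,R [-17.6  -1.3] [28.7  2.2]
rim L,R [-17.4  -0.3] [28.3  3.1]
gap L,R [-21.4  -2.4] [30.1  1.4] [-21.5  29.2] [29.8 31.5]
base left/right?  [-20.4   4.4]
```

```bash
python3 -m pendant '[[0,0,-0.3,0,0,0,-1],[0,0,-0.3,0,0,0,-1],[0,0,-0.3,0,0,0,-1],[0,0,-0.3,0,0,0,-1],[0,0,-0.3,0,0,0,-1],[0,0,0,0,0,0,-1]]';python3 -m pendant '[[0,0,-0.3,0,0,0,-1],[0,0,-0.3,0,0,0,-1],[0,0,-0.3,0,0,0,-1],[0,0,-0.3,0,0,0,-1],[0,0,-0.3,0,0,0,-1],[0,0,0,0,0,0,-1]]';   python3 - <<'E'
from h import *
f=[]
for _ in range(4):
  p,R=tool();a=get_image("wrist");f.append(env.sense()["wrist_force"])
print(p,np.mean(f,0).round(2))
E
```

```text
t: 15.97
position: [0.5099, -0.0235, 0.2165]
ee_rot: [-0.0, 0.997, 0.083, 0.001]
wrist_force: [0.8, 0.7, -3.6]
finger_gap: 0.0198
t: 16.47
position: [0.5098, -0.0236, 0.2314]
ee_rot: [-0.0, 0.997, 0.083, 0.0]
wrist_force: [0.1, -0.6, -4.0]
finger_gap: 0.0201
[ 0.50939333 -0.02350381  0.23068684] [ 0.25  0.01 -4.36]
```

```bash
python3 -m pendant '[[0,0,-0.3,0,0,0,-1],[0,0,-0.3,0,0,0,-1],[0,0,-0.3,0,0,0,-1],[0,0,-0.3,0,0,0,-1],[0,0,-0.3,0,0,0,-1],[0,0,-0.3,0,0,0,-1],[0,0,-0.3,0,0,0,-1],[0,0,0,0,0,0,-1]]';python3 -m pendant '[[0,0,-0.6,0,0,0,-1],[0,0,-0.6,0,0,0,-1],[0,0,-0.6,0,0,0,-1],[0,0,-0.6,0,0,0,-1],[0,0,-0.6,0,0,0,-1],[0,0,-0.6,0,0,0,-1],[0,0,-0.6,0,0,0,-1],[0,0,-0.6,0,0,0,-1],[0,0,-0.6,0,0,0,-1],[0,0,-0.6,0,0,0,-1],[0,0,-0.6,0,0,0,-1],[0,0,-0.3,0,0,0,-1]]';python3 -m pendant '[[0,0,0,0,0,0,-1],[0,0,0,0,0,0,-1],[0,0,0,0,0,0,-1]]';   python3 - <<'E'
from h import *
f=[]
for _ in range(4):
  p,R=tool();a=get_image("top");f.append(env.sense()["wrist_force"])
print(p,np.mean(f,0).round(2))
m=masks_of("top","tray")[0]["pixels"]; 
for n,z in(("tray_bay",.005),("tray",0),("spare",.005)): print(n,[(round(d["p"],2),np.round(d["location"]).tolist(),ray("top",d["location"],z)[:2].round(4).tolist()) for d in place_of("top",n)[:2]])
ys,xs=np.nonzero(m);r=cv2.minAreaRect(np.c_[xs,ys].astype(np.float32));print(r)
for q in cv2.boxPoints(r): print(q.round(1),ray("top",q,.035)[:2].round(4))
E
```

```text
t: 17.33
position: [0.5098, -0.0236, 0.2524]
ee_rot: [-0.0, 0.997, 0.083, 0.001]
wrist_force: [-1.1, -0.2, -4.2]
finger_gap: 0.0201
t: 18.33
position: [0.5097, -0.0236, 0.3217]
ee_rot: [-0.0, 0.997, 0.083, 0.0]
wrist_force: [0.2, -0.1, -4.6]
finger_gap: 0.0199
t: 18.58
position: [0.5092, -0.0235, 0.3204]
ee_rot: [-0.0, 0.997, 0.083, -0.0]
wrist_force: [0.1, 0.4, -4.9]
finger_gap: 0.02
[ 0.50924898 -0.02352564  0.32039773] [ 0.42 -0.3  -4.34]
tray_bay [(0.7, [419.0, 205.0], [0.5418, -0.2745])]
tray [(0.91, [421.0, 193.0], [0.5771, -0.284])]
spare [(0.85, [416.0, 175.0], [0.6277, -0.2727])]
((421.2059020996094, 192.17649841308594), (34.38960647583008, 63.784873962402344), 2.726311206817627)
[402.5 223.2] [ 0.4876 -0.2196]
[405.5 159.5] [ 0.6657 -0.2381]
[439.9 161.1] [ 0.6598 -0.3332]
[436.9 224.9] [ 0.482  -0.3118]
```

Run:
```python
from h import *
go([.537,-.279,.32],.165,20)
```

```text
rows 20 shift/row [-0.07, 1.28, 0.0] turn/row [-0.0, 0.0, 0.0] | total shift in tool axes now [-1.49, 25.65, 0.06]
```

```bash
python3 -m pendant '[[0,0.2,0,0,0,0,-1],[0,0.4,0,0,0,0,-1],[-0.1,0.7,0,0,0,0,-1],[-0.1,1,0,0,0,0,-1],[-0.1,1.2,0,0,0,0,-1],[-0.1,1.4,0,0,0,0,-1],[-0.1,1.5,0,0,0,0,-1],[-0.1,1.5,0,0,0,0,-1],[-0.1,1.5,0,0,0,0,-1],[-0.1,1.5,0,0,0,0,-1],[-0.1,1.5,0,0,0,0,-1],[-0.1,1.5,0,0,0,0,-1]]'; python3 -m pendant '[[-0.1,1.5,0,0,0,0,-1],[-0.1,1.5,0,0,0,0,-1],[-0.1,1.5,0,0,0,0,-1],[-0.1,1.5,0,0,0,0,-1],[-0.1,1.4,0,0,0,0,-1],[0,1.2,0,0,0,0,-1],[0,1,0,0,0,0,-1],[0,0.7,0,0,0,0,-1],[0,0.3,0,0,0,0,-1],[0,0.15,0,0,0,0,-1],[0,0,0,0,0,0,-1],[0,0,0,0,0,0,-1]]'; python3 -m pendant '[[0,0,1.0,0,0,0,-1],[0,0,1.5,0,0,0,-1],[0,0,1.5,0,0,0,-1],[0,0,1.5,0,0,0,-1],[0,0,1,0,0,0,-1],[0,0,0.5,0,0,0,-1],[0,0,0,0,0,0,-1],[0,0,0,0,0,0,-1],[0,0,0,0,0,0,-1],[0,0,0,0,0,0,-1]]'
python3 - <<'E'
from h import *
c=cam("wrist");p,R=tool();a=get_image("wrist")
np.savez("w6.npz",a=a,K=c[0],R=c[1],t=c[2],p=p,M=R.as_matrix())
print(p,env.sense()["wrist_force"])
h=p+R.apply([0,-.0045,.1296]);print(proj("w",[h[0],h[1],.005],c))
for n,z in(("tray_bay",.005),("tray",0)): print(n,[(round(d["p"],2),np.round(d["location"]).tolist(),ray("wrist",d["location"],z,c)[:2].round(4).tolist()) for d in place_of("wrist",n)[:2]])
save("w6.png",a,2.5,(180,40,480,260))
E
```

```text
t: 19.98
position: [0.5222, -0.1643, 0.3208]
ee_rot: [0.0, 0.997, 0.082, 0.0]
wrist_force: [-0.5, 0.6, -4.4]
finger_gap: 0.0204
t: 20.98
position: [0.5354, -0.2684, 0.3207]
ee_rot: [-0.0, 0.997, 0.083, 0.0]
wrist_force: [-0.1, 0.6, -4.4]
finger_gap: 0.02
t: 21.82
position: [0.5357, -0.2694, 0.2516]
ee_rot: [0.0, 0.997, 0.083, 0.001]
wrist_force: [0.1, 0.8, -4.1]
finger_gap: 0.0201
[ 0.53569394 -0.26942885  0.2515664 ] [ 0.35701819  0.46356571 -4.13266095]
[318.94578501 166.4212449 ]
tray_bay [(0.63, [320.0, 267.0], [0.562, -0.4161])]
tray [(0.9, [350.0, 178.0], [0.5803, -0.2753])]
```

View pics/w6.png

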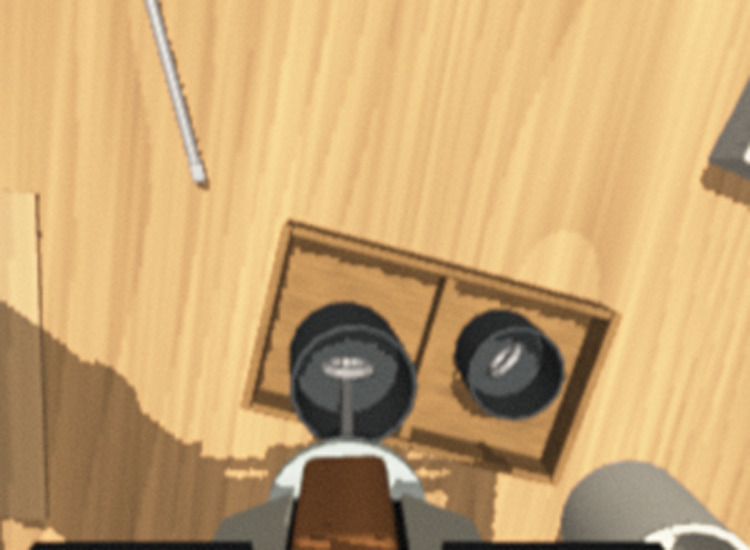

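Run:
```python
from h import *
f=np.load("w6.npz");c=(f["K"],f["R"],f["t"])
g=lambda u,v,z:ray("w",(180+u/2.5-.3,40+v/2.5-.3),z,c)[:2]
C=np.array([g(290,222,.035),g(617,315,.035),g(553,480,.035),g(248,405,.035)])
print(C.round(4).tolist(),[np.linalg.norm(C[i]-C[i-1]).round(3) for i in range(4)])
o=C.mean(0);e=C[1]+C[2]-C[0]-C[3];e/=np.linalg.norm(e);b=o-.0428*e;print(o,np.arctan2(e[1],e[0]),"bay",b)
p=f["p"];n=Rot.from_matrix(f["M"]).apply([0,-.0045,0]);print("foot est",(p+n)[:2]); go([*(b-n[:2]),.25],.165,1)
```

```text
[[0.4986, -0.2182], [0.6673, -0.2361], [0.6578, -0.3289], [0.4903, -0.3139]] [np.float64(0.096), np.float64(0.17), np.float64(0.093), np.float64(0.168)]
[ 0.57851243 -0.2742801 ] -0.09760971872601777 bay [ 0.53591616 -0.27010903]
foot est [ 0.53495241 -0.26499037]
rows 1 shift/row [0.03, 0.54, 0.12] turn/row [0.0003, -0.0008, 0.0006] | total shift in tool axes now [0.03, 0.54, 0.12]
```

```bash
python3 -m pendant '[[0,0.2,0,0,0,0,-1],[0,0.2,0,0,0,0,-1],[0.1,0.2,0,0,0,0,-1],[0,0,0.5,0,0,0,-1],[0,0,1,0,0,0,-1],[0,0,1.2,0,0,0,-1],[0,0,1.2,0,0,0,-1],[0,0,1.2,0,0,0,-1],[0,0,1,0,0,0,-1],[0,0,0.8,0,0,0,-1],[0,0,0.5,0,0,0,-1],[0,0,0.4,0,0,0,-1]]'; python3 -m pendant '[[0,0,0.2,0,0,0,-1],[0,0,0.2,0,0,0,-1],[0,0,0.2,0,0,0,-1],[0,0,0.2,0,0,0,-1],[0,0,0.2,0,0,0,-1],[0,0,0.2,0,0,0,-1],[0,0,0.2,0,0,0,-1],[0,0,0,0,0,0,-1],[0,0,0,0,0,0,-1]]'
python3 - <<'E'
from h import *
f=[]
for _ in range(3):
  p,R=tool();a=get_image("wrist");f.append(env.sense()["wrist_force"])
print(p,np.mean(f,0).round(2))
E
```

```text
t: 22.97
position: [0.5371, -0.2748, 0.1719]
ee_rot: [-0.0, 0.997, 0.083, -0.0]
wrist_force: [0.3, 0.2, -4.7]
finger_gap: 0.0205
t: 23.72
position: [0.5374, -0.275, 0.1589]
ee_rot: [0.0, 0.997, 0.083, 0.0]
wrist_force: [-0.4, -0.6, -0.9]
finger_gap: 0.0203
[ 0.53743421 -0.27501055  0.15897797] [-0.29 -0.07 -1.39]
```

```bash
python3 -m pendant '[[0,0,0.2,0,0,0,-1],[0,0,0.2,0,0,0,-1],[0,0,0.2,0,0,0,-1],[0,0,0.1,0,0,0,-1],[0,0,0,0,0,0,-1],[0,0,0,0,0,0,-1]]'; python3 -m pendant '[[0,0.2,0,0,0,0,-1],[0,0.2,0,0,0,0,-1],[0,0.2,0,0,0,0,-1],[0,0.2,0,0,0,0,-1],[0,0.2,0,0,0,0,-1],[0,0.15,0,0,0,0,-1],[0,0,0,0,0,0,-1],[0,0,0,0,0,0,-1]]'
python3 - <<'E'
from h import *
f=[]
for _ in range(3):
  c=cam("wrist");p,R=tool();a=get_image("wrist");f.append(env.sense()["wrist_force"])
h=p+R.apply([0,0,.1296])
print(p,np.mean(f,0).round(2),"hook px",proj("w",h,c),"eye px if foot at (.5367,-.2705)",proj("w",[.5367,-.2705,.025],c))
for n in("foot","eye","hook"): print(n,[(round(d["p"],2),np.round(d["location"]).tolist(),ray("wrist",d["location"],.025 if n!="foot" else .005,c)[:2].round(4).tolist()) for d in place_of("wrist",n)[:2]])
E
```

```text
t: 24.37
position: [0.5372, -0.2749, 0.1516]
ee_rot: [-0.0, 0.997, 0.083, -0.0]
wrist_force: [-0.1, 0.2, -2.4]
finger_gap: 0.0202
t: 25.03
position: [0.5391, -0.2864, 0.1517]
ee_rot: [-0.0, 0.997, 0.083, -0.0]
wrist_force: [0.1, 0.9, -1.2]
finger_gap: 0.0201
[ 0.53912838 -0.28609091  0.15167202] [-0.02  0.5  -1.24] hook px [319.24107063 193.30351403] eye px if foot at (.5367,-.2705) [319.45474121 178.4855454 ]
foot [(0.89, [320.0, 172.0], [0.5365, -0.2682])]
eye [(0.64, [317.0, 178.0], [0.5346, -0.2701])]
hook [(0.51, [321.0, 193.0], [0.5407, -0.2845])]
```

```bash
python3 -m pendant '[[0,0,-0.3,0,0,0,-1],[0,0,-0.4,0,0,0,-1],[0,0,-0.5,0,0,0,-1],[0,0,-0.5,0,0,0,-1],[0,0,-0.3,0,0,0,-1],[0,0,0,0,0,0,-1],[0,0,0,0,0,0,-1]]'; python3 -m pendant '[[0,0,-0.5,0,0,0,-1],[0,0,-1,0,0,0,-1],[0,0,-2,0,0,0,-1],[0,0,-2,0,0,0,-1],[0,0,-2,0,0,0,-1],[0,0,-2,0,0,0,-1],[0,0,-2,0,0,0,-1],[0,0,-2,0,0,0,-1],[0,0,0,0,0,0,-1],[0,0,0,0,0,0,-1]]'
python3 - <<'E'
from h import *
c=cam("wrist");p,R=tool();a=get_image("wrist")
print(p)
for cc in("wrist","top"):
  if cc=="top": get_image("top")
  for n in("foot","eye"): print(n,[(round(d["p"],2),np.round(d["location"]).tolist(),ray(cc,d["location"],.025 if n!="foot" else .005,c if cc=="wrist" else None)[:2].round(4).tolist()) for d in place_of(cc,n)[:3]])
cv2.imwrite("pics/w7.png",a[:,:,::-1])
go([.5405,.305,.33],np.pi/2-.05,18)
E
```

```text
t: 25.92
position: [0.5393, -0.2863, 0.172]
ee_rot: [0.0, 0.997, 0.083, 0.0]
wrist_force: [0.3, 0.2, -2.0]
finger_gap: 0.02
t: 26.75
position: [0.5395, -0.2867, 0.3081]
ee_rot: [0.001, 0.997, 0.083, 0.001]
wrist_force: [-0.1, -0.2, -2.1]
finger_gap: 0.0197
[ 0.53945575 -0.28673621  0.30805075]
foot [(0.62, [318.0, 153.0], [0.5358, -0.273])]
eye [(0.59, [317.0, 155.0], [0.5345, -0.273])]
foot [(0.79, [418.0, 204.0], [0.545, -0.2728])]
eye [(0.59, [422.0, 204.0], [0.5403, -0.2777])]
rows 18 shift/row [2.57, -2.45, -0.13] turn/row [-0.0001, 0.0, -0.0753] | total shift in tool axes now [9.9, -58.26, -2.39]
```

```bash
python3 -m pendant '[[2.57,-2.45,-0.13,0,0,-0.0753,-1],[2.57,-2.45,-0.13,0,0,-0.0753,-1],[2.57,-2.45,-0.13,0,0,-0.0753,-1],[2.57,-2.45,-0.13,0,0,-0.0753,-1],[2.57,-2.45,-0.13,0,0,-0.0753,-1],[2.57,-2.45,-0.13,0,0,-0.0753,-1],[2.57,-2.45,-0.13,0,0,-0.0753,-1],[2.57,-2.45,-0.13,0,0,-0.0753,-1],[2.57,-2.45,-0.13,0,0,-0.0753,-1]]';python3 -m pendant '[[2.57,-2.45,-0.13,0,0,-0.0753,-1],[2.57,-2.45,-0.13,0,0,-0.0753,-1],[2.57,-2.45,-0.13,0,0,-0.0753,-1],[2.57,-2.45,-0.13,0,0,-0.0753,-1],[2.57,-2.45,-0.13,0,0,-0.0753,-1],[2.57,-2.45,-0.13,0,0,-0.0753,-1],[2.57,-2.45,-0.13,0,0,-0.0753,-1],[0,0,0,0,0,0,-1],[0,0,0,0,0,0,-1]]'
python3 - <<'E'
from h import *
go([.5405,.305,.32],np.pi/2-.0537)
E
```

```text
t: 27.8
position: [0.6446, 0.0108, 0.3177]
ee_rot: [-0.0, 0.912, 0.411, -0.001]
wrist_force: [0.5, 1.1, -1.0]
finger_gap: 0.02
t: 28.55
position: [0.5798, 0.2495, 0.3268]
ee_rot: [-0.001, 0.773, 0.635, -0.0]
wrist_force: [0.7, -1.5, -1.9]
finger_gap: 0.0203
rows 3 shift/row [1.64, -1.57, 0.23] turn/row [-0.0005, -0.0001, -0.0473] | total shift in tool axes now [4.68, -4.94, 0.69]
```

```bash
python3 -m pendant '[[1.64,-1.57,0.2,0,0,-0.0473,-1],[1.64,-1.57,0.2,0,0,-0.0473,-1],[1.64,-1.57,0.2,0,0,-0.0473,-1],[0,0,0,0,0,0,-1],[0,0,0,0,0,0,-1],[0,0,0,0,0,0,-1]]'
python3 - <<'E'
from h import *
go([.5405,.3048,.23],np.pi/2-.0537,4)
E
```

```text
t: 29.05
position: [0.5432, 0.3007, 0.3214]
ee_rot: [0.001, 0.728, 0.685, -0.0]
wrist_force: [-0.3, 0.2, -2.5]
finger_gap: 0.0202
rows 4 shift/row [0.1, -0.07, 2.28] turn/row [0.0001, 0.0003, -0.0019] | total shift in tool axes now [0.4, -0.3, 9.13]
```

```bash
python3 -m pendant '[[0.4,-0.3,0,0,0,-0.008,-1],[0,0,1.8,0,0,0,-1],[0,0,1.8,0,0,0,-1],[0,0,1.8,0,0,0,-1],[0,0,1.8,0,0,0,-1],[0,0,1,0,0,0,-1],[0,0,0,0,0,0,-1],[0,0,0,0,0,0,-1],[0,0,0,0,0,0,-1]]'
python3 - <<'E'
from h import *
p,R=tool();print(p,R.as_matrix()[:,2])
go([.5405,.3048,.152],np.pi/2-.0537,6)
E
```

```text
t: 29.8
position: [0.5404, 0.3065, 0.2407]
ee_rot: [0.0, 0.725, 0.689, 0.001]
wrist_force: [0.1, -1.1, -1.4]
finger_gap: 0.0198
[0.54036963 0.30653742 0.24071825] [ 1.47731418e-03  8.21975840e-04 -9.99998571e-01]
rows 6 shift/row [-0.03, 0.0, 1.48] turn/row [0.0002, -0.0001, 0.0004] | total shift in tool axes now [-0.18, 0.01, 8.87]
```

```bash
python3 -m pendant '[[-0.16,0,1,0,0,0,-1],[0,0,1.5,0,0,0,-1],[0,0,1.5,0,0,0,-1],[0,0,0.8,0,0,0,-1],[0,0,0,0,0,0,-1],[0,0,0,0,0,0,-1],[0,0,0,0,0,0,-1]]'
python3 - <<'E'
from h import *
p,R=tool();print(p)
go([.5405,.3048,.1445],np.pi/2-.0537,6)
E
```

```text
t: 30.38
position: [0.5401, 0.3052, 0.1924]
ee_rot: [0.0, 0.725, 0.689, 0.001]
wrist_force: [0.4, 0.6, -1.6]
finger_gap: 0.0199
[0.54005842 0.30515776 0.19244503]
rows 6 shift/row [-0.01, 0.01, 0.8] turn/row [0.0002, -0.0001, 0.0005] | total shift in tool axes now [-0.04, 0.04, 4.79]
```

```bash
python3 -m pendant '[[-0.03,0.03,1,0,0,0,-1],[0,0,1,0,0,0,-1],[0,0,1,0,0,0,-1],[0,0,0.8,0,0,0,-1],[0,0,0.4,0,0,0,-1],[0,0,0.3,0,0,0,-1],[0,0,0.2,0,0,0,-1],[0,0,0.1,0,0,0,-1],[0,0,0,0,0,0,-1],[0,0,0,0,0,0,-1]]'; python3 -m pendant '[[0,0,0,0,0,0,-1],[0,0,0,0,0,0,-1]]'
```

```text
t: 31.22
position: [0.54, 0.3048, 0.1439]
ee_rot: [0.0, 0.725, 0.689, 0.0]
wrist_force: [0.4, -0.8, -1.6]
finger_gap: 0.0203
t: 31.38
position: [0.5399, 0.3048, 0.1437]
ee_rot: [0.0, 0.725, 0.689, 0.0]
wrist_force: [0.3, 0.7, -2.2]
finger_gap: 0.0206
```

```bash
python3 -m pendant '[[0,0,0.1,0,0,0,-1],[0,0,0,0,0,0,-1],[0,0,0,0,0,0,-1]]'; python3 -m pendant '[[0,0,0,0,0,0,-0.6],[0,0,0,0,0,0,-0.4],[0,0,0,0,0,0,-0.2],[0,0,0,0,0,0,0],[0,0,0,0,0,0,0.2],[0,0,0,0,0,0,0.4],[0,0,0,0,0,0,0.5],[0,0,0,0,0,0,0.5],[0,0,0,0,0,0,0.5]]'
```

```text
t: 31.63
position: [0.5399, 0.3048, 0.1436]
ee_rot: [-0.0, 0.725, 0.689, 0.0]
wrist_force: [-2.7, -1.3, 8.1]
finger_gap: 0.0198
t: 32.38
position: [0.5397, 0.3046, 0.1425]
ee_rot: [-0.0, 0.725, 0.689, -0.0]
wrist_force: [-0.3, 0.8, -0.5]
finger_gap: 0.067
```

```bash
python3 -m pendant '[[0,0,-0.5,0,0,0,0.5],[0,0,-1.5,0,0,0,0.6],[0,0,-2.5,0,0,0,0.8],[0,0,-3,0,0,0,1],[0,0,-3,0,0,0,1],[0,0,-3,0,0,0,1],[0,0,-3,0,0,0,1],[0,0,-3,0,0,0,1],[0,0,0,0,0,0,1],[0,0,0,0,0,0,1]]'; python3 -m pendant '[[0,0,0,0,0,0,1],[0,0,0,0,0,0,1],[0,0,0,0,0,0,1],[0,0,0,0,0,0,1]]'
python3 - <<'E'
from h import *
c=cam("wrist");p,R=tool();w=get_image("wrist");t=get_image("top");s=get_image("side")
print(p,env.sense()["t"])
for n,z in(("picker",.159),): 
  for cc in("wrist","side"): print(n,cc,[(round(d["p"],2),ray(cc,d["location"],z,c if cc=="wrist" else None)[:2].round(4).tolist()) for d in place_of(cc,n)[:2]])
r=lambda a,x,y,x2,y2:cv2.resize(a[y:y2,x:x2],(390,290),interpolation=cv2.INTER_CUBIC)
W=np.vstack([np.hstack([r(w,270,140,370,240),r(t,380,155,460,225)]),np.hstack([r(s,330,230,420,300),r(s,230,110,310,180)])])
cv2.imwrite("pics/final.png",W[:,:,::-1])
E
```

```text
t: 33.22
position: [0.5406, 0.3049, 0.3398]
ee_rot: [0.0, 0.725, 0.689, 0.002]
wrist_force: [-0.1, 0.2, -0.4]
finger_gap: 0.0919
t: 33.55
position: [0.5394, 0.3044, 0.3365]
ee_rot: [-0.0, 0.725, 0.689, -0.001]
wrist_force: [-0.5, 0.0, -0.7]
finger_gap: 0.0919
[0.53938638 0.30442367 0.33651064] 33.7
picker wrist [(0.57, [0.537, 0.3039]), (0.24, [0.4905, 0.0849])]
picker side [(0.6, [0.5391, 0.3065])]
```

View pics/final.png

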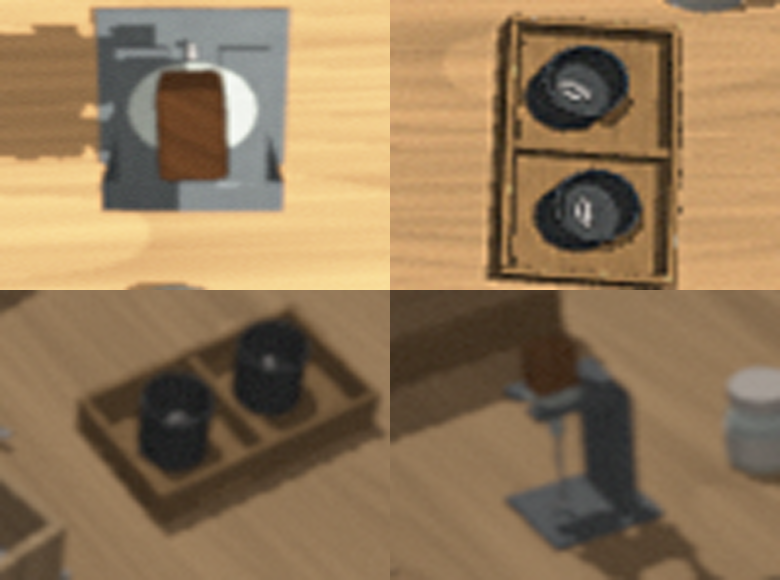

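The foot stands upright in the middle of the empty bay, like the spare. The picker hangs upright on its rest, and the gripper is clear of everything.

```bash
python3 -c "
from workcell import env
print(env.hand_in())"
```

```text
the job is handed in; nothing more can be done
None
```

The job is handed in at about 34 s of the 72 s allowed; it reported no verdict, so the result rests on my own checks.

- **Lift:** I hooked the foot by its eye, which loaded the picker with about 2.7 N. I then shifted it roughly 4 mm along the chute's x to the middle of the collar gap seen in the pictures. It came out with no noticeable rise in the force; the foot was tilted by about 3° on the hook, but still passed freely.
- **Placing:** I set it down in the empty bay and unhooked. The last wrist view put it within a few mm of the bay's centre. The top camera's estimate was about 9 mm off in x, still well inside the 32 mm allowed. The final pictures show it upright.
- **Picker:** It hangs on the rest. The network's estimates are about 2 to 4 mm from where it hung at the start, and the pictures show it upright. The load left the gripper when I let go. While seating it the force peaked at about 8 N on the rest.
- **Bystanders:** I had the spare and the tray in view at the end and they looked unmoved. I did not measure the other bystanders again, but I saw no unexpected force during any move.

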